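# Load two knives into a granulator rotor on its indexing stand

### The arm

A 6-joint arm with a two-finger parallel gripper is mounted at the origin on a cart in front of the work surface, level with it; the furniture and walls round the work are solid. World frame = base frame: x ahead of the robot, y to its left, z up, the work surface at z = 0. Lengths are in mm, angles in rad, forces in N, time in s.
With the tool pointing down it reaches from about 300 to 775 mm from the base axis. Payload 14.6 kg.
Tool frame: the origin (TCP) lies at the very end of the fingers, on their centre line; the grasp point (between the pads) lies 19 mm behind it; z points along the fingers, y is the line along which they close (so a half turn about z gives the same grasp; the last joint's range is limited). The gripper opens to 94 mm and grips with 3 to 60 N. Pads are 16 mm wide; open, the fingers measure 119 mm over their backs; the gripper's body (75 mm by 177 mm) begins 78 mm behind the grasp point.
Start: joints at [-1.303, 0.3, 1.521, -0, 1.321, -0.067], TCP at [180.712, -519.454, 177.346] pointing down, gripper open.
Joint ranges: [-3.03, 3.03], [-0.79, 2.21], [0.23, 2.52], [-1.04, 4.18], [0, 3.07], [-2.55, 2.55]. Speed limits (rad/s): [2.22, 2.22, 2.57, 3.14, 3.14, 3.14].

### API

Orientations are given as [roll, pitch, yaw] about the fixed x, y, z axes, in that order (R = Rz(yaw) Ry(pitch) Rx(roll)).
In Python, from cell import manip, eyes, ticket gives the robot as it stands. The module is installed in compiled form; this text tells all that it offers.
- The arm moves only by the tool arm_command, never from a script. Its argument "plan" is a list of rows, each a list of 5 numbers: the opening, from -1 (shut) to 1 (fully open), then the shift along the tool's x, y, z in m, then the turn about the tool's z in rad. In form: [[jaw, dx, dy, dz, roll], ...]. A call has 1 to 20 rows; each row shifts and turns the commanded pose from where the row before left it, along the tool's axes as they then stand; what a row does not reach is not made up. A row lasts 1/8 s, in which the tool goes at most 62.5 mm and 10.7 degrees, less where a joint would pass 70% of its speed; a pose out of reach is approached as far as the arm can. A call is refused whole if a number of a shift passes 0.0625 or a number of a turn 0.188, either way. A call with a gripper value outside its range is refused whole. The fingers move at their own pace and stop on an object; "newtons" is the grip in N (left out, the last holds). Time passes only in rows, so rows that do not move let the fingers close. It gives the time, the measured TCP pose, the force, the opening and the grip force at its end, in the units of the state.
- manip.read_state(): the state, without advancing time (a new reading comes with each control period).
- eyes.camera(name): name is "scene" or "top" or "wrist"; returns a dict with "img" (384x512x3 uint8, blue, green, red), "z_map" (384x512 float32, mm along the optical axis (not along the pixel's ray), 0 where there is no reading), "fx", "fy", "cx", "cy" (pixels), "eye" and "orientation" of the camera in the world. Camera axes: x right, y down, z forward; pixel columns grow to the right and rows downward; lengths in mm; the calibration is good to about 2 mm. The wrist camera is an equidistant fisheye: a pixel r from the principal point sees the ray r / f radians off the axis. A picture is of the moment at which its call begins.
- ticket.sign_off(): hands the job in; it is judged then, once.
The state is a dict: "clock": time; "joints": joint angles; "qd": joint speeds; "effort": joint torques, N m; "eef_pos": TCP position; "eef_rot": TCP orientation; "wrist_force": force on the tool from outside, world axes, zero at the start; "moment": the same for the moment, N m; "finger_gap": finger opening in mm; "finger_force": force on a finger pad.
Only numpy, scipy, OpenCV 4.12 (cv2) and the standard library are available. Lean on these libraries where they do the work, as an engineer would, in place of code of your own. Each camera call takes 0.05 s, during which the arm holds its last target. There are 200 camera calls.

### The job

The granulator's knife rotor on the indexing stand lacks two of its six knives. Take a full-height knife from the wooden rack and slide it, cutting edge outward, fully home in the empty slot that faces straight up; then draw the spring pin by the knob on the crank, swing the crank one hole away from you so that the second empty slot faces straight up, let the pin drop fully into that hole, and slide the other full-height knife fully home there. Leave the short worn knife standing in its pocket of the rack and do not shift the other things on the bench.

Things in the scene. Friction and masses are not known exactly. Their poses are not given: they have to be found in the camera images.
- indexer: fixed grey cast indexing stand, foot 136x100x14 mm, origin at its underside's centre. Its y is the level spindle axis, 105 mm up (at yaw 0 the world's y; -x then faces the robot; yaw varies from -0.35 to 0.5 rad). Knife rotor on the +y side; on the -y side a fixed round dividing plate (radius 68 mm, six holes 60 degrees apart on radius 55 mm) with the crank in front
- spindle (a point): point on the spindle axis, 75 mm to the crank side (-y) of the stand's origin and 105 mm up: the centre of the circle (radius 55 mm) on which the middle of the knob travels while the pin is in. Axes are the stand's
- rotor (a joint): angle of rotor and crank (rad) about the stand's +y. 0 at the start: first empty slot straight up, crank leaning 30 degrees to the stand's -x (robot's) side, pin in its hole (play 0.02 rad). Grows as the crank swings over the top, away from the robot; at 1.047 (next hole, crank 30 degrees to the far side) the second empty slot is straight up. Friction 0.12 N m: stays where left
- plunger (a joint): how far the spring pin is drawn (m), along the stand's -y: 0 = fully in its hole, 0.014 = fully drawn; the rotor is free to turn from 0.010. The spring pulls back with 5 N at 0 to 10 N at 0.014; let go within about 1.5 mm of a hole's middle, the round-nosed pin drops in by itself
- knob_grip (a point): middle of the pin's black round knob at the end of the crank, 26 mm in diameter and 26 mm long along the spindle axis, free to spin on the pin; about 153 mm above the bench at the start. Pinch it from above, across the spindle axis. Axes turn with the rotor
- slot_a (a point): middle of the floor of the first empty slot: 65.5 mm to the stand's +y side, 20 mm from the spindle axis, at the start straight above it. Slot: 63 mm long along the spindle, 10.5 mm wide, 28 mm deep (mouth 153 mm above the bench), end discs and sides flare at the mouth as a lead-in. A knife that is home has its origin here and stands 20 mm proud. Axes are the rotor's
- slot_b (a point): the same point of the second empty slot, alike, which at the start leans 60 degrees from upright to the stand's -x (robot's) side and is straight up at rotor angle 1.047. The other four slots hold screwed-in knives, 20 mm proud too. Axes are the rotor's, not the slot's
- rack: fixed wooden rack 92 (its x) x 160 (its y) x 26 mm; origin: centre of the underside. Three pockets, 63 mm along its x, 12 mm wide, 16 mm deep, at y = -52, 0 and 52 mm, one knife standing in each, long side along the rack's x; which knife stands where varies
- knife_1: full-height granulator knife (one of two alike), steel slab 60 mm long (x), 9 mm thick (y), 48 mm high (z), 120 to 260 g; the top 5 mm taper on both sides to the cutting edge, so it fits either way round. Origin: centre of the underside (blunt edge). Starts upright in a rack pocket, edge up, top 58 mm above the bench
- knife_2: full-height granulator knife (one of two alike), steel slab 60 mm long (x), 9 mm thick (y), 48 mm high (z), 120 to 260 g; the top 5 mm taper on both sides to the cutting edge, so it fits either way round. Origin: centre of the underside (blunt edge). Starts upright in a rack pocket, edge up, top 58 mm above the bench
- knife_worn: the worn knife, same length and thickness but only 34 mm high, its top 44 mm above the bench; stays in its pocket. Origin: centre of the underside
- oil_can: bystander, stays where it is: green oil can with a thin bent spout, 64x118x152 mm. Origin: centre of the underside
- pliers: bystander, stays where it is: pliers with red handles lying flat, 60x164x12 mm. Origin: centre of the underside
- bearing: bystander, stays where it is: ball bearing lying flat, 52 mm across, 15 mm high. Origin: centre of the underside
- spanner: bystander, stays where it is: steel spanner lying flat, 28x185x9 mm. Origin: centre of the underside
- valve_spring: bystander, stays where it is: valve spring standing on end, 32 mm across, 46 mm high. Origin: centre of the underside
There are look-alikes about, which are no part of the job. What is shaped like the knife_2 but orange is not meant.

How it is judged:
By the outcome, as a careful person would: the job done as asked, in the order asked, and still so for the second after the job is handed in, with the robot touching nothing.
It also fails if it takes over 72 s, if anything falls off the work surface, if the arm or the gripper's body presses on something with over 40 N, if the wrist force passes 120 N, or if a joint passes its speed limit or range.

## Working session

There is one attempt and no reset: what is moved stays moved. The work goes in short steps, Python scripts to look and compute and a tool call to move; the robot and the scene stay as the last step left them, time stands still between calls to the robot, and variables do not carry over. Pictures are saved under pics/ and viewed, at most 10 in all, crops included, and the job is handed in when it is done.

Besides the shell and the picture viewer there is one more tool, called by a JSON object that holds its "method" and its "body", one argument or row to a line. arm_command: Moves the arm, as the interface text tells. Its arguments: {"type":"object","properties":{"plan":{"type":"array"},"newtons":{"type":"number"}},"required":["plan"]}

```bash
mkdir -p pics; cat > h.py <<'E'
import numpy as np, cv2
from cell import manip, eyes, ticket
from scipy.spatial.transform import Rotation as R
def rot(c):
    o=np.array(c["orientation"],float)
    return o if o.shape==(3,3) else R.from_euler('xyz',o).as_matrix()
def cloud(c):
    z=c["z_map"]; v,u=np.mgrid[:z.shape[0],:z.shape[1]]
    P=np.stack([(u-c["cx"])/c["fx"]*z,(v-c["cy"])/c["fy"]*z,z],-1)@rot(c).T+np.array(c["eye"])
    P[z<=0]=np.nan
    return P
E
python3 - <<'E'
from h import *
for n in("scene","top"):
    c=eyes.camera(n); print(n,c["fx"],c["cx"],c["cy"],c["eye"],c["orientation"])
    np.savez(n+".npz",**c); cv2.imwrite(f"pics/{n}0.png",cv2.resize(c["img"],(800,600)))
print(manip.read_state())
E
```

```text
scene 452.67977749479496 254.35017451907993 190.30711805725073 [ 825.35453971 -779.74154851 1023.00866871] [-2.35225297 -0.01569959  0.29477593]
top 362.7834265748367 254.0606347391366 191.82496377675565 [ 438.38786247  137.76288378 1015.43250478] [-3.01913311  0.00540258 -1.55815243]
{'clock': 0.1, 'joints': array([-1.30261652e+00,  3.00395839e-01,  1.52151499e+00, -1.34387348e-05,
        1.32069661e+00, -6.65731274e-02]), 'qd': array([-0.00027102, -0.00232165, -0.00144806,  0.0009837 , -0.00045636,
       -0.00062629]), 'effort': array([ 7.68074737e-03, -5.32693541e+01, -3.53345168e+01,  7.29519641e-02,
        2.18499941e-02, -8.05227555e-04]), 'eef_pos': array([ 180.63264555, -519.21457216,  176.85558609]), 'eef_rot': array([-3.14057926e+00, -5.45187584e-05,  3.34756235e-01]), 'wrist_force': array([0.07008963, 0.46630444, 0.90942455]), 'moment': array([-0.00146228,  0.08352059,  0.03046021]), 'finger_force': 0.006903749526827596, 'finger_gap': 93.95395232063157}
```

View pics/top0.png

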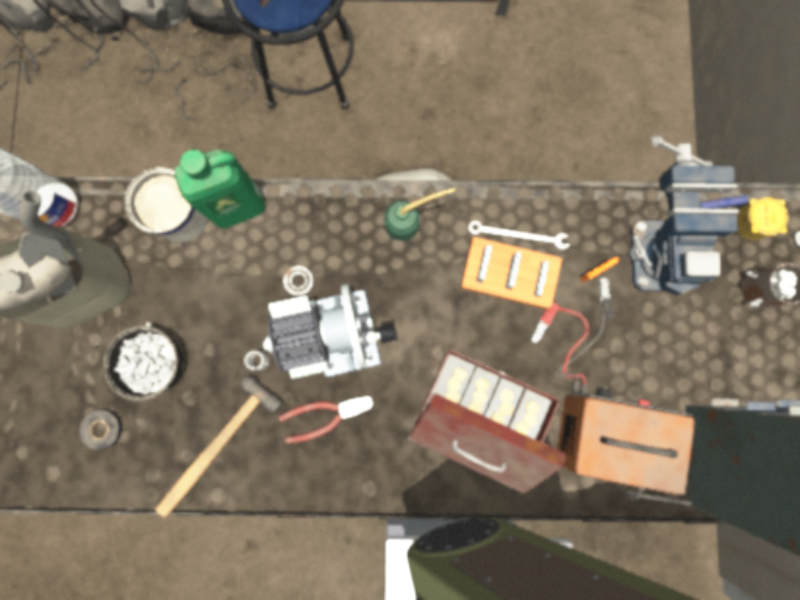

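View pics/scene0.png

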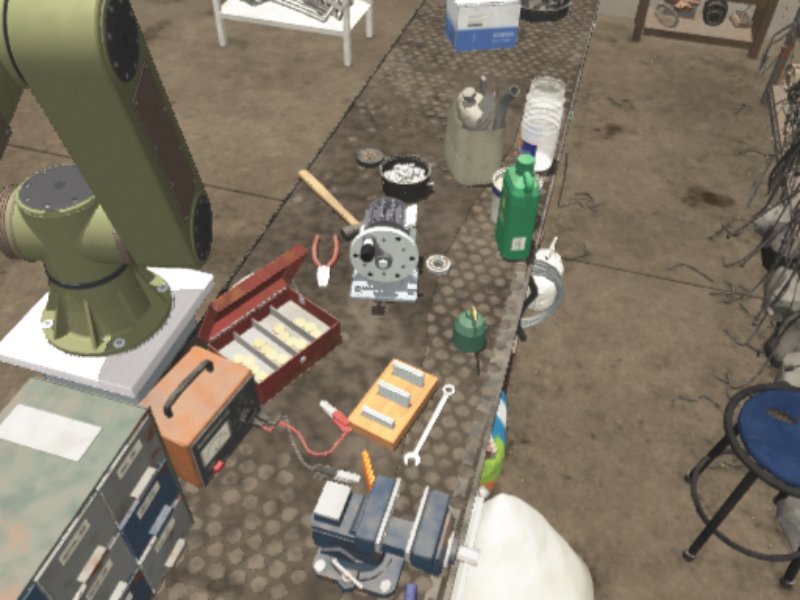

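Top view (800x600): the rack is at (512,270), with knives at (485,262), (514,270) and (541,277). The stand is at (325,335), with its black knob at (388,332) on the right (−y) side. The orange look-alike lies at (600,268), next to the rack. In the scene view the near knife (378,417) looks shorter, so it is probably the worn one. I'll measure heights next.

```bash
python3 - <<'E'
from h import *
for n in("top","scene"):
    c=dict(np.load(n+".npz")); P=cloud(c); hsv=cv2.cvtColor(c["img"],cv2.COLOR_BGR2HSV)
    X,Y,Z=P[...,0],P[...,1],P[...,2]
    # rack top
    m=(hsv[...,1]>90)&(hsv[...,0]<25)&(abs(Z-26)<6)&(X>300)&(X<600)&(Y<50)&(Y>-260)
    k,l,s,cc=cv2.connectedComponentsWithStats(m.astype(np.uint8)); i=1+np.argmax(s[1:,4]); q=P[l==i]
    r=cv2.minAreaRect(q[:,:2].astype(np.float32)); print(n,"rack",r,np.median(q[:,2]))
    box=cv2.boxPoints(r)
    inside=np.array([cv2.pointPolygonTest(box,(float(a),float(b)),False)>0 if np.isfinite(a) else False for a,b in zip(X.ravel(),Y.ravel())]).reshape(X.shape)
    m=inside&(Z>36)
    k,l,s,cc=cv2.connectedComponentsWithStats(m.astype(np.uint8))
    for j in range(1,k):
        if s[j,4]>5:
            q=P[l==j]; t=q[q[:,2]>q[:,2].max()-6]; print(" knife",cc[j],s[j,4],"zmax",q[:,2].max(),np.percentile(q[:,2],90),cv2.minAreaRect(t[:,:2].astype(np.float32)))
    # stand region
    m=(X>280)&(X<520)&(Y>50)&(Y<380)&(Z>8)
    for lo,hi in((9,20),(145,160),(160,172),(172,190)):
        q=P[m&(Z>lo)&(Z<hi)&(Y<330)&(Y>80)]
        if len(q)>5: print(" z",lo,hi,len(q),q.min(0).round(),q.max(0).round(),cv2.minAreaRect(q[:,:2].astype(np.float32)))
    m=(hsv[...,2]<60)&(Z>130)&(Z<172)&(X>250)&(X<500)&(Y>60)&(Y<230)
    k,l,s,cc=cv2.connectedComponentsWithStats(m.astype(np.uint8))
    for j in range(1,k):
        if s[j,4]>15: q=P[l==j]; print(" dark",cc[j],s[j],q.min(0).round(1),q.max(0).round(1),np.median(q,0).round(1))
c=dict(np.load("top.npz"))
a=cv2.resize(c["img"][165:250,165:370],None,fx=3.9,fy=3.9,interpolation=cv2.INTER_CUBIC)
c=dict(np.load("scene.npz"))
b=cv2.resize(c["img"][120:295,215:300],None,fx=3.4,fy=3.4,interpolation=cv2.INTER_CUBIC)
cv2.imwrite("pics/cr1.png",a);cv2.imwrite("pics/cr2.png",b)
E
```

```text
top rack ((561.9125366210938, -53.15699005126953), (166.03421020507812, 75.2618408203125), 89.7457504272461) 25.93758848815844
 knife [308.11111111 177.66666667] 9 zmax 59.0287042166874 58.484936939573984 ((597.660888671875, -0.3335849642753601), (2.5692684650421143, 0.0), -91.8241958618164)
 knife [327.33333333 180.        ] 30 zmax 60.206520482237124 58.46190277475675 ((592.126953125, -52.865135192871094), (7.960599422454834, 15.85189437866211), 77.55432891845703)
 knife [345.94736842 183.02631579] 38 zmax 47.21523460443939 45.337013192986426 ((586.1229858398438, -104.47782135009766), (6.201560974121094, 26.715303421020508), 76.34049987792969)
 z 9 20 679 [313.  80.   9.] [513. 330.  20.] ((420.6536560058594, 214.53213500976562), (173.79197692871094, 263.5937805175781), 10.478551864624023)
 z 145 160 374 [352.  80. 145.] [517. 329. 160.] ((461.7604675292969, 187.1456298828125), (285.682861328125, 115.53372192382812), 65.4627685546875)
 z 160 172 249 [362.  82. 160.] [520. 218. 172.] ((451.3464660644531, 140.2655792236328), (207.44158935546875, 62.9409294128418), 46.07044219970703)

[... 830 characters left out ...]
. 108.   9.] [519. 328.  20.] ((402.36822509765625, 218.12310791015625), (141.57345581054688, 265.14642333984375), 56.17326354980469)
 z 145 160 218 [378.  95. 145.] [520. 330. 160.] ((473.80316162109375, 197.11668395996094), (255.123291015625, 102.290771484375), 66.8390884399414)
 z 160 172 130 [388.  94. 160.] [518. 220. 172.] ((465.26068115234375, 146.61712646484375), (173.2373809814453, 62.762794494628906), 52.52233123779297)
 z 172 190 21 [396.  89. 172.] [520. 219. 182.] ((454.80560302734375, 158.7066650390625), (175.70787048339844, 19.787813186645508), 46.07476043701172)
 dark [233.15384615 161.76923077] [231 157   6  10  39] [484.6 143.3 146.7] [499.6 167.9 166.1] [492.6 147.8 160.3]
```

View pics/cr1.png

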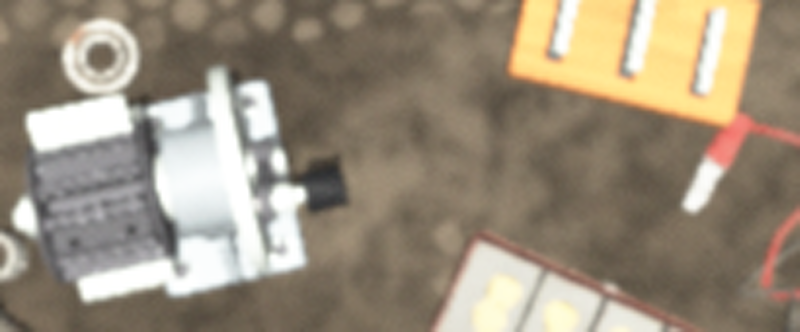

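The crop shows the rack's three knives with the right-most (worn) measuring z≈45 against ≈58 for the other two. My limits clipped the rack, so I'll remeasure and fit the stand.

```bash
python3 - <<'E'
from h import *
for n in("top","scene"):
    c=dict(np.load(n+".npz")); P=cloud(c); hsv=cv2.cvtColor(c["img"],cv2.COLOR_BGR2HSV)
    X,Y,Z=P[...,0],P[...,1],P[...,2]
    m=(hsv[...,1]>90)&(hsv[...,0]<25)&(abs(Z-26)<5)&(X>450)&(X<720)&(Y<80)&(Y>-260)
    k,l,s,cc=cv2.connectedComponentsWithStats(m.astype(np.uint8)); i=1+np.argmax(s[1:,4]); q=P[l==i]
    r=cv2.minAreaRect(q[:,:2].astype(np.float32)); print(n,"rack",r,np.median(q[:,2]))
    box=cv2.boxPoints(r)
    hull=cv2.convexHull(np.argwhere(l==i)[:,::-1].astype(np.int32)); mm=np.zeros(Z.shape,np.uint8); cv2.fillConvexPoly(mm,hull,1)
    m=(mm>0)&(Z>36)&(Z<70)
    k,l,s,cc=cv2.connectedComponentsWithStats(m.astype(np.uint8))
    for j in range(1,k):
        if s[j,4]>5:
            q=P[l==j]; print(" knife",cc[j].round(),s[j,4],"z80",np.percentile(q[:,2],80).round(1),q.mean(0).round(1),cv2.minAreaRect(q[:,:2].astype(np.float32)))
    b=cv2.boxPoints(r)
    # stand component: above 10 mm near (440,150..250)
    m=(X>330)&(X<560)&(Y>90)&(Y<350)&(Z>8)&(Z<200)
    k,l,s,cc=cv2.connectedComponentsWithStats(m.astype(np.uint8))
    for j in range(1,k):
        if s[j,4]>60:
            q=P[l==j]; print(" comp",cc[j].round(),s[j],q.min(0).round(),q.max(0).round())
            f=q[abs(q[:,2]-14)<4]; 
            if len(f)>20: print("  foot",len(f),cv2.minAreaRect(f[:,:2].astype(np.float32)))
E
```

```text
top rack ((599.2377319335938, -58.953521728515625), (168.77822875976562, 119.93603515625), 76.87642669677734) 25.93758848815844
 knife [310. 168.] 91 z80 57.6 [623.8  -5.9  53.9] ((624.4550170898438, -7.001468658447266), (9.516814231872559, 58.757938385009766), 76.86235809326172)
 knife [329. 172.] 101 z80 57.8 [612.4 -56.3  53.5] ((613.6870727539062, -57.54627990722656), (9.540223121643066, 60.07759475708008), 76.7325439453125)
 knife [347. 178.] 78 z80 44.3 [ 600.2 -107.4   41.8] ((600.4176025390625, -107.92900085449219), (9.24988842010498, 58.79213333129883), 76.9690933227539)
 comp [208. 214.] [ 171  186   84   56 3205] [425. 143.   9.] [560. 350. 175.]
  foot 392 ((502.45098876953125, 232.6220703125), (134.08584594726562, 97.7930679321289), 10.418863296508789)
 comp [271. 269.] [262 253  16  28 255] [330.  90.  10.] [402. 121. 200.]
 comp [212. 263.] [179 254  61  23 384] [330. 184.   8.] [390. 346.  17.]
  foot 265 ((356.6545104980469, 266.2425231933594), (52.376583099365234, 160.18995666503906), 6.294794082641602)
scene rack ((599.1103515625, -57.040771484375), (174.6577758789
[... 277 characters left out ...]
73413085938, -57.35966110229492), (10.366920471191406, 59.8607063293457), 78.05760192871094)
 knife [241. 265.] 72 z80 43.8 [ 601.1 -107.6   41.4] ((601.7532348632812, -108.04426574707031), (11.28754711151123, 58.887657165527344), 80.87252807617188)
 comp [245. 160.] [ 224  126   44   67 2248] [427. 143.   8.] [560. 350. 174.]
  foot 348 ((504.9806823730469, 234.5916748046875), (134.07321166992188, 99.21885681152344), 13.774309158325195)
 comp [208. 168.] [200 150  17  34 160] [331. 189.   8.] [393. 348.  16.]
  foot 99 ((357.8720397949219, 266.75079345703125), (52.255157470703125, 162.75259399414062), 7.1528000831604)
 comp [186. 184.] [176 163  23  37 371] [330.  90.  28.] [400. 122. 177.]
```

View pics/cr2.png

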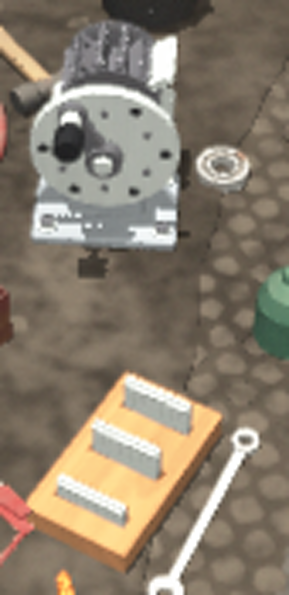

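Scene crop: the plate faces the camera, with the knob at crop (68,140). The three knives are in the rack; the lowest-left one is visibly short (worn).
Candidates (top 512x384 px):
- (310,168): full height, z 58
- (329,172): full height, z 58
- (347,178): z 44, worn, leave it
- orange look-alike near (384,172): not meant

I choose the first two. Now I'll raise, turn and go above the stand.

{"method": "arm_command", "body": {
  "plan": [
    [1,0,0,-0.05,0],
    [1,0,0,-0.05,-0.18],
    [1,0,0,-0.05,-0.18],
    [1,0,0,0,-0.18],
    [1,0,0,0,-0.18],
    [1,0,0,0,-0.18],
    [1,0,0,0,-0.18],
    [1,0,0,0,-0.18],
    [1,0,0,0,-0.175]
  ]
}}

```text
clock: 1.23
eef_pos: [180.7, -519.4, 327.0]
eef_rot: [-3.142, -0.001, 1.776]
wrist_force: [0.8, 0.1, -0.8]
finger_gap: 93.9
finger_force: 0.0
```

{"method": "arm_command", "body": {
  "plan": [
    [1,0.048,0.033,0,0],
    [1,0.048,0.033,0,0],
    [1,0.048,0.033,0,0],
    [1,0.048,0.033,0,0],
    [1,0.048,0.033,0,0],
    [1,0.048,0.033,0,0],
    [1,0.048,0.033,0,0],
    [1,0.048,0.033,0,0],
    [1,0.048,0.033,0,0],
    [1,0.048,0.033,0,0],
    [1,0.048,0.033,0,0],
    [1,0.048,0.033,0,0],
    [1,0.048,0.033,0,0],
    [1,0.048,0.033,0,0],
    [1,0,0,0,0]
  ]
}}

```text
clock: 3.1
eef_pos: [501.0, 233.3, 325.2]
eef_rot: [-3.138, 0.0, 1.773]
wrist_force: [0.5, -0.6, -0.5]
finger_gap: 94.0
finger_force: 0.0
```

```bash
python3 - <<'E'
from h import *
s=manip.read_state(); print(s["clock"],s["joints"].round(2),s["eef_pos"].round(1),s["eef_rot"].round(3),s["wrist_force"].round(1))
c=eyes.camera("wrist"); np.savez("w1.npz",**c); cv2.imwrite("pics/w1.png",cv2.resize(c["img"],(800,600)))
print(c["fx"],c["cx"],c["cy"],c["eye"],c["orientation"],(c["z_map"]>0).mean())
E
```

```text
3.1 [0.37 0.25 1.25 0.   1.65 0.17] [501.  233.3 325.2] [-3.138  0.     1.773] [ 0.5 -0.6 -0.5]
297.3186396354542 257.42273973328406 188.0502355391907 [487.63804509 302.00517664 532.78517893] [2.89924045e+00 2.84572698e-03 2.04361346e-01] 0.9496510823567709
```

View pics/w1.png

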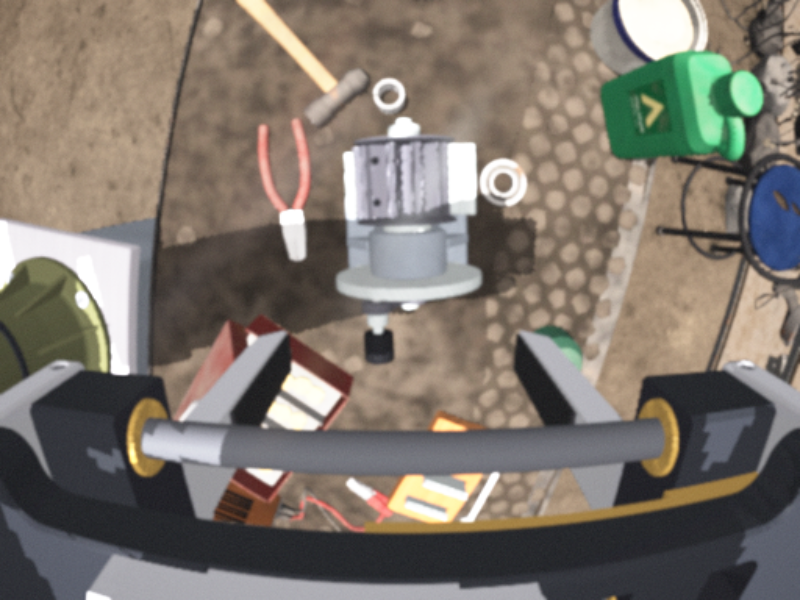

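The wrist view shows the stand straight on: slot and rotor at (405,180), plate at (410,278), knob at (378,345), and the +60° knife at (462,178). Next I'll measure from the fisheye depth.

```bash
cat >> h.py <<'E'
def fcloud(c):
    z=c["z_map"]; v,u=np.mgrid[:z.shape[0],:z.shape[1]]
    a=(u-c["cx"])/c["fx"]; b=(v-c["cy"])/c["fy"]; th=np.hypot(a,b); k=np.where(th>1e-6,np.tan(th)/np.maximum(th,1e-6),1)
    P=np.stack([a*k*z,b*k*z,z],-1)@rot(c).T+np.array(c["eye"]); P[(z<=0)|(th>1.3)]=np.nan
    return P
E
python3 - <<'E'
from h import *
c=dict(np.load("w1.npz")); P=fcloud(c); hsv=cv2.cvtColor(c["img"],cv2.COLOR_BGR2HSV)
s=(256/400)
def reg(u0,u1,v0,v1):
    return P[int(v0*s):int(v1*s),int(u0*s):int(u1*s)].reshape(-1,3)
print("bench",np.nanmedian(reg(520,550,220,300),0))
# plate top rim
q=reg(330,490,255,305); q=q[(q[:,2]>155)]
print("plate",len(q),q.min(0),q.max(0)); r=cv2.minAreaRect(q[:,:2].astype(np.float32)); print(r)
# highest line: fit circle in tangential direction using yaw from PCA
d=np.linalg.svd(q[:,:2]-q[:,:2].mean(0))[2][0]; print("plate yaw",np.arctan(d[1]/d[0]))
# +60 knife
q=reg(448,480,135,220); q=q[(q[:,2]>110)&(q[:,2]<150)]; print("k60",len(q),np.percentile(q[:,2],95),cv2.minAreaRect(q[:,:2].astype(np.float32)))
# foot
f=reg(335,490,215,270); f=f[abs(f[:,2]-14)<4]; print("foot",len(f),cv2.minAreaRect(f[:,:2].astype(np.float32)))
# knob
k=reg(355,400,325,370); k=k[k[:,2]>145]; print("knob",len(k),k.min(0),k.max(0),cv2.minAreaRect(k[:,:2].astype(np.float32)))
# profile in stand frame about guess
for yaw in(.19,.2,.21,.22,.23):
    ex=np.array([np.cos(yaw),np.sin(yaw)]);ey=np.array([-ex[1],ex[0]])
    q=reg(360,450,145,215); q=q[q[:,2]>100]; a=q[:,:2]@ex
    # slot: points within 130..150
    sl=q[(q[:,2]<146)]
    b=np.histogram(a,bins=np.arange(a.min(),a.max(),3)); z=[np.median(q[(a>=e)&(a<e+3),2]) if ((a>=e)&(a<e+3)).any() else 0 for e in b[1]]
    sd=[np.std(q[(a>=e)&(a<e+3),2]) if ((a>=e)&(a<e+3)).any() else 0 for e in b[1]]
    print(yaw,np.mean(sd)); 
    if abs(yaw-.21)<.001: print([(round(e),round(v)) for e,v in zip(b[1],z)]); print("y",np.percentile(q[:,:2]@ey,[1,99]), "ref",np.array([503,233])@ex,np.array([503,233])@ey)
E
```

```text
bench [657.38473834 247.04437781   0.91645585]
plate 719 [464.15982251 196.53738935 155.01485212] [555.65021961 230.16004514 174.70897944]
((510.6026916503906, 212.8273162841797), (92.78479766845703, 15.15961742401123), 13.805315971374512)
plate yaw 0.2624269764927493
k60 862 141.57620470487294 ((534.335205078125, 315.7093811035156), (24.20612335205078, 72.39566802978516), 12.119955062866211)
foot 633 ((504.4078369140625, 239.07571411132812), (137.38906860351562, 61.11293411254883), 13.306838989257812)
knob 425 [480.12921385 147.17298705 145.02289941] [509.77062139 181.96554256 167.11100104] ((494.1058654785156, 165.03176879882812), (25.899293899536133, 33.876914978027344), 11.781248092651367)
0.19 2.572985609049393
0.2 2.618390448292246
0.21 2.6170533262002706
[(501, 121), (504, 137), (507, 138), (510, 136), (513, 137), (516, 135), (519, 134), (522, 132), (525, 144), (528, 152), (531, 152), (534, 147), (537, 125), (540, 125), (543, 125), (546, 149), (549, 153), (552, 152), (555, 133), (558, 132), (561, 134), (564, 136), (567, 138), (570, 137), (573, 139), (576, 137)]
y [167.07940188 226.07577586] ref 540.5207067703877 123.02587350813847
0.22 2.4186865607591503
0.23 2.3251979912591687
```

```bash
python3 - <<'E'
from h import *
c=dict(np.load("w1.npz")); P=fcloud(c); s=.64
def reg(u0,u1,v0,v1): return P[int(v0*s):int(v1*s),int(u0*s):int(u1*s)].reshape(-1,3)
def F(yaw): return np.array([[np.cos(yaw),np.sin(yaw)],[-np.sin(yaw),np.cos(yaw)]])
q=reg(340,490,120,235)
yaw=.21
for it in range(6):
    A=q[:,:2]@F(yaw).T; a,b=A.T; z=q[:,2]
    m=(abs(a-541.5-0*it)<16)&(z>148.5)&(z<160)
    if it: m=(abs(a-a0)<16)&(z>148.5)&(z<160)
    ctr=541.5 if not it else a0
    L=m&(a<ctr);Rr=m&(a>ctr)
    # common slope, separate offsets
    X=np.c_[b[m]-195,L[m],Rr[m]]; sol=np.linalg.lstsq(X.astype(float),a[m],rcond=None)[0]
    a0=sol[1:].mean(); yaw-=np.arctan(sol[0]); print(it,"slope",sol, "yaw",yaw,m.sum())
    a0=None or a0
    B=F(yaw); w=F(yaw-0)
    # re-express centre after yaw change: centre point at b=195 in old frame
    pt=np.array([a0,195])@F(yaw+np.arctan(sol[0])); a0=(F(yaw)@pt)[0]
A=q[:,:2]@F(yaw).T; a,b=A.T
fl=(abs(a-a0)<6)&(abs(z-125)<4); print("floor a,b",np.percentile(a[fl],[2,50,98]),np.percentile(b[fl],[1,50,99]),fl.sum(),"z",np.median(z[fl]))
col=(abs(a-a0)<4)
for e in np.arange(155,240,3):
    mm=col&(b>=e)&(b<e+3)
    if mm.any(): print(e,np.median(z[mm]).round(0),end="; ")
k=reg(355,400,315,370); k=k[k[:,2]>158]; K=k[:,:2]@F(yaw).T; print("\nknob top",np.median(K,0),np.percentile(K[:,1],[1,99]),np.percentile(K[:,0],[1,99]))
kb=K[:,1]; print(np.histogram(kb,bins=np.arange(kb.min(),kb.max()+2,2)))
p=reg(330,490,255,305); p=p[p[:,2]>140]; Q=p[:,:2]@F(yaw).T; t=p[:,2]>170; print("plate",np.percentile(Q[:,1],[1,50,99]),np.median(Q[t],0), p[:,2].max())
f=reg(335,490,225,262); f=f[abs(f[:,2]-14)<3]; G=f[:,:2]@F(yaw).T; print("foot x",np.percentile(G[:,0],[0.5,99.5]))
b0=None
for n,bb in(("slot",None),):
    pass
print("yaw",yaw,"a0",a0, "F^T", F(yaw))
E
```

```text
0 slope [-1.44804565e-02  5.31684608e+02  5.50009726e+02] yaw 0.2244794445400294 610
1 slope [-5.38074214e-03  5.34328857e+02  5.52674177e+02] yaw 0.22986013475651712 611
2 slope [-9.53631317e-04  5.35361003e+02  5.53681423e+02] yaw 0.23081376578425047 610
3 slope [-1.41719816e-05  5.35546571e+02  5.53866958e+02] yaw 0.23082793776588933 610
4 slope [-2.10610804e-07  5.35549332e+02  5.53869719e+02] yaw 0.23082814837669302 610
5 slope [-3.12991194e-09  5.35549373e+02  5.53869760e+02] yaw 0.23082815150660496 610
floor a,b [539.72500302 545.03795898 550.2124931 ] [138.50091323 180.94065049 215.09058092] 408 z 125.11662092982365
155 125.0; 158 125.0; 161 125.0; 164 125.0; 167 125.0; 170 125.0; 173 125.0; 176 126.0; 179 126.0; 182 125.0; 185 125.0; 188 125.0; 191 126.0; 194 125.0; 197 125.0; 200 125.0; 203 125.0; 206 125.0; 209 125.0; 212 125.0; 215 144.0; 218 151.0; 224 117.0; 227 118.0; 230 117.0; 233 112.0; 236 111.0; 239 112.0; 
knob top [518.76386566  48.82122836] [31.36193321 74.94518563] [507.31405043 529.32430099]
(array([16, 26, 23, 26, 18, 24, 28, 21, 25, 27, 21, 22, 43,  5,  1,  0, 10,
       16, 18, 16, 12, 13,  8]), array([30.71864921, 32.71864921, 34.71864921, 36.71864921, 38.71864921,
       40.71864921, 42.71864921, 44.71864921, 46.71864921, 48.71864921,
       50.71864921, 52.71864921, 54.71864921, 56.71864921, 58.71864921,
       60.71864921, 62.71864921, 64.71864921, 66.71864921, 68.71864921,
       70.71864921, 72.71864921, 74.71864921, 76.71864921]))
plate [ 82.64942018  96.41258553 119.58401238] [546.17103579  93.30142167] 174.70897944011182
foot x [478.3264416  614.30329302]
yaw 0.23082815150660496 a0 544.709567184472 F^T [[ 0.97347726  0.22878379]
 [-0.22878379  0.97347726]]
```

{"method": "arm_command", "body": {
  "plan": [
    [1,-0.052,0.0145,0,0],
    [1,-0.052,0.0145,0,0],
    [1,-0.052,0.0145,0,0],
    [1,-0.052,0.0145,0,0],
    [1,-0.052,0.0145,0,0],
    [0.5,0,0,0.018,-0.163],
    [0,0,0,0.018,-0.163],
    [-0.15,0,0,0.018,-0.163],
    [-0.15,0,0,0.018,-0.163],
    [-0.15,0,0,0.018,-0.163],
    [-0.15,0,0,0.018,-0.163],
    [-0.15,0,0,0.018,-0.162],
    [-0.15,0,0,0,0],
    [-0.15,0,0,0,0]
  ]
}}

```text
clock: 4.9
eef_pos: [623.2, -10.5, 202.6]
eef_rot: [3.141, 0.001, 2.906]
wrist_force: [-1.2, 1.3, 0.6]
finger_gap: 39.9
finger_force: 0.0
```

```bash
python3 - <<'E'
from h import *
s=manip.read_state(); print(s["clock"],s["joints"].round(2),s["eef_pos"].round(1),s["eef_rot"].round(4))
c=eyes.camera("wrist"); np.savez("w2.npz",**c); P=fcloud(c); print(c["eye"],c["orientation"])
hsv=cv2.cvtColor(c["img"],cv2.COLOR_BGR2HSV)
X,Y,Z=P[...,0],P[...,1],P[...,2]
m=(X>540)&(X<700)&(Y>-170)&(Y<60)&(Z>34)&(Z<66)
k,l,st,cc=cv2.connectedComponentsWithStats(m.astype(np.uint8))
for j in range(1,k):
    if st[j,4]>60:
        q=P[l==j]; zt=np.percentile(q[:,2],95); t=q[q[:,2]>zt-5]
        print(cc[j].round(),st[j],"zt",zt.round(1),len(t),cv2.minAreaRect(t[:,:2].astype(np.float32)))
m=(hsv[...,1]>90)&(hsv[...,0]<25)&(abs(Z-26)<4)&(X>480)&(X<720)&(Y<80)&(Y>-200)
print(cv2.minAreaRect(P[m][:,:2].astype(np.float32)))
cv2.imwrite("pics/w2.png",cv2.resize(c["img"],(800,600)))
E
```

```text
4.9 [-0.08  0.45  1.26 -0.    1.43 -1.41] [623.2 -10.5 202.6] [3.1414e+00 1.3000e-03 2.9055e+00]
[555.64401799   6.4958469  410.097703  ] [ 2.89790072e+00 -7.26556508e-05  1.33678938e+00]
[182. 171.] [178 149  10  46 338] zt 45.1 263 ((601.53662109375, -104.76470947265625), (9.353529930114746, 58.46598815917969), 76.03470611572266)
[221. 173.] [216 149  11  50 445] zt 59.0 325 ((614.5510864257812, -54.62559509277344), (9.279988288879395, 59.44314956665039), 77.17961120605469)
[262. 173.] [259 148   8  51 397] zt 59.2 326 ((625.6898193359375, -3.839437484741211), (8.63774585723877, 59.40254211425781), 76.9395523071289)
((600.9213256835938, -75.84774017333984), (218.46849060058594, 119.06828308105469), 70.38164520263672)
```

View pics/w2.png

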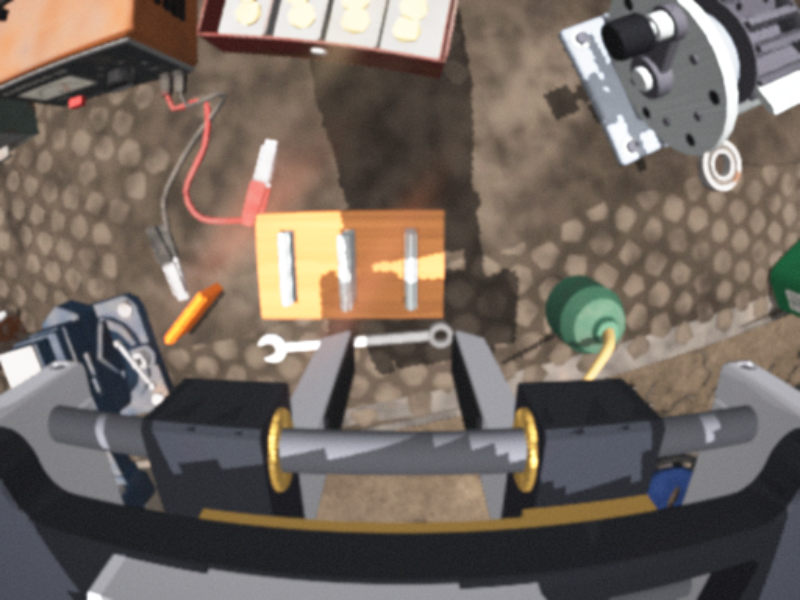

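The wrist view shows the rack at (350,265). The target knife is at (411,270), its neighbour at (346,270) and the worn one at (287,268); the fingertips are at (345,340) and (460,340). I'll check camera bias against the fingertips.

```bash
python3 - <<'E'
from h import *
for f,tcp,yaw,g in(("w1",(501.0,233.3,325.2),1.773,94),("w2",(623.2,-10.5,202.6),2.9055,40)):
    c=dict(np.load(f+".npz")); P=fcloud(c); T=R.from_euler('xyz',[np.pi,0,yaw]).as_matrix()
    q=((P-np.array(tcp))@T).reshape(-1,3); q=q[np.isfinite(q[:,0])]
    for sgn in(1,-1):
        m=(abs(q[:,2]+8)<9)&(q[:,1]*sgn>5)&(q[:,1]*sgn<75)&(abs(q[:,0])<40); t=q[m]
        print(f,sgn,len(t),"x",np.percentile(t[:,0],[2,50,98]).round(1),"y",np.percentile(t[:,1],[2,10,50,90,98]).round(1),"zmax",t[:,2].max().round(1))
    e=(np.array(c["eye"])-np.array(tcp))@T; print("eye tool",e.round(1), (T.T@rot(c)).round(3).tolist())
E
```

```text
Traceback (most recent call last):
IndexError: index -1 is out of bounds for axis 0 with size 0
```

```bash
python3 - <<'E'
from h import *
for f,tcp,yaw,g in(("w1",(501.0,233.3,325.2),1.773,94),("w2",(623.2,-10.5,202.6),2.9055,40)):
    c=dict(np.load(f+".npz")); P=fcloud(c); T=R.from_euler('xyz',[np.pi,0,yaw]).as_matrix()
    Q=((P-np.array(tcp))@T)
    print("eye tool",((np.array(c["eye"])-np.array(tcp))@T).round(1))
    for (u,v) in ([(285,350),(280,340),(270,360),(520,350),(525,340),(540,370)] if f=="w1" else [(345,345),(340,360),(330,380),(460,345),(468,360),(480,380)]):
        print(f,u,v,c["z_map"][int(v*.64),int(u*.64)],Q[int(v*.64),int(u*.64)].round(1))
# edges of the two fingers, w2: row scan of brightness
c=dict(np.load("w2.npz"));g=cv2.cvtColor(c["img"],cv2.COLOR_BGR2GRAY)
zz=c["z_map"]
for v in(222,228,236): print(v,zz[v,180:330:3].round(0).tolist())
E
```

```text
eye tool [  70.     0.7 -207.6]
w1 285 350 180.67212 [  4.7 -46.7 -37.7]
w1 280 340 178.79535 [  9.6 -48.1 -38.4]
w1 270 360 159.83524 [  8.9 -47.1 -58.2]
w1 520 350 182.75052 [  4.2  47.4 -35.5]
w1 525 340 180.63138 [  9.2  49.4 -36.4]
w1 540 370 153.20705 [  8.4  47.3 -64.9]
eye tool [  69.7    0.7 -207.5]
w2 345 345 172.31139 [  9.9 -21.  -44.8]
w2 340 360 158.33325 [  9.4 -20.9 -59.3]
w2 330 380 139.68808 [ 10.4 -21.4 -78.3]
w2 460 345 174.88646 [  9.1  22.6 -42.4]
w2 468 360 157.20563 [ 10.   23.1 -60.4]
w2 480 380 140.50262 [ 10.1  24.8 -77.5]
222 [428.0, 428.0, 427.0, 428.0, 430.0, 428.0, 429.0, 427.0, 169.0, 171.0, 170.0, 169.0, 168.0, 169.0, 174.0, 183.0, 437.0, 435.0, 436.0, 435.0, 434.0, 433.0, 434.0, 434.0, 435.0, 432.0, 434.0, 434.0, 435.0, 434.0, 435.0, 434.0, 434.0, 435.0, 435.0, 435.0, 436.0, 176.0, 175.0, 170.0, 170.0, 169.0, 169.0, 170.0, 170.0, 433.0, 434.0, 433.0, 434.0, 434.0]
228 [431.0, 437.0, 435.0, 437.0, 435.0, 437.0, 437.0, 161.0, 160.0, 159.0, 160.0, 160.0, 160.0, 164.0, 166.0, 182.0, 436.0, 437.0, 435.0, 436.0, 435.0, 438.0, 437.0, 436.0, 436.0, 438.0, 437.0, 438.0, 438.0, 436.0, 437.0, 438.0, 437.0, 438.0, 438.0, 436.0, 436.0, 178.0, 165.0, 161.0, 160.0, 161.0, 160.0, 160.0, 161.0, 160.0, 436.0, 436.0, 436.0, 438.0]
236 [439.0, 441.0, 439.0, 440.0, 440.0, 149.0, 148.0, 151.0, 149.0, 150.0, 149.0, 149.0, 150.0, 155.0, 168.0, 183.0, 439.0, 440.0, 440.0, 440.0, 439.0, 441.0, 439.0, 440.0, 439.0, 439.0, 440.0, 439.0, 440.0, 439.0, 440.0, 439.0, 441.0, 440.0, 440.0, 440.0, 440.0, 173.0, 159.0, 154.0, 150.0, 150.0, 150.0, 149.0, 149.0, 150.0, 149.0, 439.0, 439.0, 439.0]
```

{"method": "arm_command", "body": {
  "plan": [
    [-0.15,-0.001,0.0057,0,0],
    [-0.15,0,0,0.042,0],
    [-0.15,0,0,0.042,0],
    [-0.15,0,0,0.042,0],
    [-0.15,0,0,0,0],
    [-0.15,0,0,0,0]
  ]
}}

```text
clock: 5.7
eef_pos: [626.5, -4.5, 77.5]
eef_rot: [3.141, 0.002, 2.909]
wrist_force: [0.9, -0.7, 1.0]
finger_gap: 40.2
finger_force: 0.0
```

```bash
cat >> h.py <<'E'
def look():
    s=manip.read_state(); c=eyes.camera("wrist"); T=R.from_euler('xyz',s["eef_rot"]).as_matrix()
    print(s["clock"],s["eef_pos"].round(1),s["eef_rot"].round(4),s["finger_gap"],s["wrist_force"].round(1))
    return s,c,fcloud(c),T
E
python3 - <<'E'
from h import *
s,c,P,T=look(); Q=(P-s["eef_pos"])@T; np.savez("w3.npz",**c)
Z=P[...,2]
for v in(222,230,238):
    r=Q[v]; z=c["z_map"][v]; m=(z<190)&(z>100)&(abs(r[:,1])<45)
    L=r[m&(r[:,1]<0)][:,1]; Rr=r[m&(r[:,1]>0)][:,1]; print(v,L.max().round(2),Rr.min().round(2),"mid",((L.max()+Rr.min())/2).round(2),"outer mid",((L.min()+Rr.max())/2).round(2))
m=(Z>48)&(Z<66)&(abs(Q[...,1])<16)&(Q[...,0]>-45)&(Q[...,0]<45)
q=Q[m]; print(m.sum(),cv2.minAreaRect(q[:,:2].astype(np.float32)),np.percentile(P[m][:,2],[50,95]),np.percentile(q,[1,99],axis=0).round(1))
E
```

```text
5.7 [626.5  -4.5  77.5] [3.1412e+00 2.4000e-03 2.9095e+00] 40.1915775543681 [ 0.9 -0.7  1. ]
222 -19.12 21.02 mid 0.95 outer mid 0.96
230 -19.21 20.94 mid 0.86 outer mid 0.83
238 -19.22 20.55 mid 0.67 outer mid 1.07
788 ((1.304666519165039, 0.42142748832702637), (8.401266098022461, 59.59654235839844), 89.64724731445312) [56.30708522 58.95849973] [[-27.7  -3.6  17.9]
 [ 30.9   4.8  24.6]]
```

{"method": "arm_command", "body": {
  "plan": [
    [-0.15,0.0013,-0.0005,0,0],
    [-0.15,0,0,0.0185,0],
    [-0.15,0,0,0.018,0],
    [-0.15,0,0,0,0],
    [-1,0,0,0,0],
    [-1,0,0,0,0],
    [-1,0,0,0,0],
    [-1,0,0,0,0]
  ],
  "newtons": 30
}}

```text
clock: 6.75
eef_pos: [624.2, -4.8, 39.1]
eef_rot: [3.142, 0.0, 2.91]
wrist_force: [-0.3, -0.1, -0.3]
finger_gap: 3.2
finger_force: 0.0
```

```bash
python3 - <<'E'
from h import *
s,c,P,T=look(); print(s["finger_gap"],s["finger_force"]); Q=(P-s["eef_pos"])@T
cv2.imwrite("pics/w4.png",cv2.resize(c["img"][120:330,130:390],None,fx=3,fy=2.8))
E
```

```text
6.75 [624.2  -4.8  39.1] [3.1415e+00 4.0000e-04 2.9098e+00] 3.160789262607975 [-0.3 -0.1 -0.3]
3.160789262607975 0.0
```

View pics/w4.png

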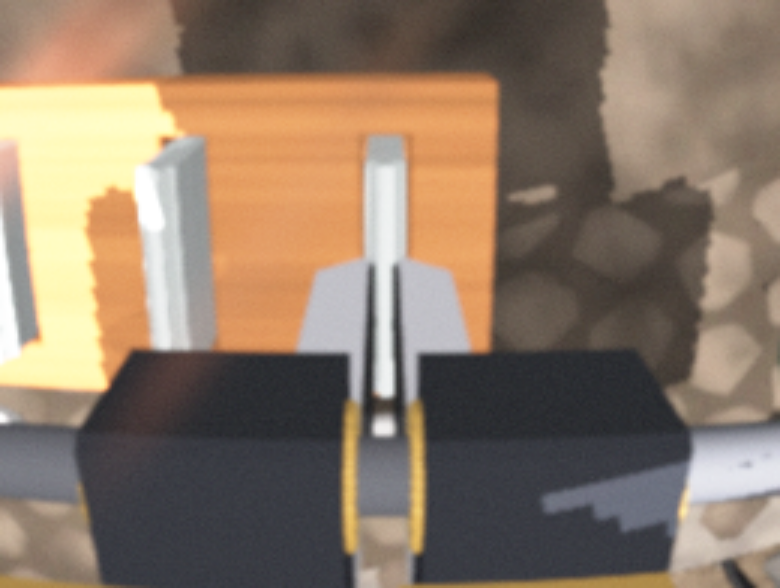

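Close-up: the fingers straddle the knife, with their tips at crop (345,270) and (425,270). The gap reads small and no force shows. I'll wait two rows to see whether they are still closing.

{"method": "arm_command", "body": {
  "plan": [
    [-1,0,0,0,0],
    [-1,0,0,0,0]
  ]
}}

```text
clock: 7.05
eef_pos: [624.1, -4.8, 38.8]
eef_rot: [-3.142, -0.0, 2.91]
wrist_force: [-0.2, -0.1, -0.1]
finger_gap: 0.3
finger_force: 0.0
```

```bash
python3 - <<'E'
from h import *
s,c,P,T=look(); Q=(P-s["eef_pos"])@T; print(c["fx"],c["cx"],c["cy"])
z=c["z_map"]; hsv=c["img"]
for u in(225,235,245,250,252,254,256,258,260,262,264,270,280):
    print(u,[(v,int(z[v,u]),Q[v,u].round(0).astype(int).tolist()) for v in range(196,226,3) if z[v,u]>0])
E
```

```text
7.05 [624.1  -4.8  38.8] [-3.1416 -0.      2.9098] 0.3218482928488753 [-0.2 -0.1 -0.1]
297.3186396354542 257.42273973328406 188.0502355391907
225 [(196, 229, [8, -24, 13]), (199, 228, [6, -24, 12]), (202, 228, [4, -24, 12]), (205, 230, [1, -24, 13]), (208, 232, [-2, -25, 14]), (211, 230, [-3, -24, 12]), (214, 231, [-6, -25, 13]), (217, 232, [-8, -25, 12]), (220, 234, [-11, -25, 14]), (223, 234, [-14, -25, 14])]
235 [(196, 228, [9, -16, 13]), (199, 228, [6, -16, 13]), (202, 230, [4, -17, 13]), (205, 229, [1, -17, 12]), (208, 231, [-1, -17, 13]), (211, 231, [-4, -17, 13]), (214, 232, [-6, -17, 13]), (217, 232, [-9, -17, 13]), (220, 233, [-11, -17, 13]), (223, 234, [-14, -17, 13])]
245 [(196, 229, [8, -9, 14]), (199, 228, [6, -9, 12]), (202, 229, [4, -9, 12]), (205, 230, [1, -9, 13]), (208, 230, [-1, -9, 12]), (211, 231, [-4, -9, 13]), (214, 183, [10, -7, -33]), (217, 177, [10, -7, -40]), (220, 172, [10, -6, -45]), (223, 167, [10, -6, -49])]
250 [(196, 228, [9, -5, 13]), (199, 229, [6, -5, 14]), (202, 230, [4, -5, 14]), (205, 231, [1, -5, 14]), (208, 231, [-1, -5, 14]), (211, 232, [-4, 
[... 1789 characters left out ...]
05, 201, [10, 5, -15]), (208, 201, [8, 5, -15]), (211, 200, [6, 5, -16]), (214, 183, [10, 5, -34]), (217, 178, [10, 5, -38]), (220, 173, [9, 5, -43]), (223, 167, [10, 5, -50])]
270 [(196, 227, [9, 10, 12]), (199, 229, [6, 11, 13]), (202, 229, [4, 11, 13]), (205, 231, [1, 11, 14]), (208, 231, [-1, 11, 13]), (211, 231, [-3, 11, 13]), (214, 184, [10, 9, -33]), (217, 177, [10, 8, -40]), (220, 172, [10, 8, -45]), (223, 167, [10, 8, -50])]
280 [(196, 227, [9, 18, 12]), (199, 228, [6, 18, 12]), (202, 229, [4, 18, 12]), (205, 230, [1, 18, 13]), (208, 230, [-1, 18, 12]), (211, 230, [-3, 18, 12]), (214, 231, [-6, 19, 12]), (217, 232, [-8, 19, 12]), (220, 232, [-11, 19, 12]), (223, 234, [-14, 19, 13])]
```

The picture shows the finger ends about 32 mm short of the reported TCP. Depth puts their end at tool z ≈ −32, with the knife edge at −19 below it, so they closed above the knife. I'll correct by going 26 mm lower.

{"method": "arm_command", "body": {
  "plan": [
    [-0.3,0,0,0,0],
    [-0.3,0,0,0,0],
    [-0.3,0,0,0,0],
    [-0.3,0,0,0.013,0],
    [-0.3,0,0,0.013,0],
    [-0.3,0,0,0,0]
  ]
}}

```text
clock: 7.85
eef_pos: [623.2, -4.7, 11.0]
eef_rot: [-3.141, -0.003, 2.91]
wrist_force: [0.6, 0.1, -0.7]
finger_gap: 32.9
finger_force: 0.0
```

```bash
cat >> h.py <<'E'
def tip(Q,z,umid=257,lo=100,hi=195):
    # first finger row in columns: returns tool z of finger end for front-face points
    m=(z>lo)&(z<hi)&(abs(Q[...,0]-10)<2)&(abs(Q[...,1])<60); return np.percentile(Q[m][:,2],[97,99,100]).round(1)
E
python3 - <<'E'
from h import *
s,c,P,T=look(); Q=(P-s["eef_pos"])@T; z=c["z_map"]; Z=P[...,2]
for u in range(215,300,5):
    fv=[v for v in range(190,235) if 0<z[v,u]<400 and abs(Q[v,u,0]-10)<2.5 and Q[v,u,2]<-22]
    if fv: print(u,fv[0],Q[fv[0],u].round(1),"worldz",P[fv[0],u,2].round(1))
m=(Z>50)&(Z<64)&(abs(Q[...,1])<9)&(abs(Q[...,0])<45)&(Q[...,2]>-60)
q=Q[m]; print(m.sum(),cv2.minAreaRect(q[:,:2].astype(np.float32)),np.percentile(q,[1,99],axis=0).round(1))
E
```

```text
7.85 [623.2  -4.7  11. ] [-3.1411e+00 -2.8000e-03  2.9097e+00] 32.92733106539482 [ 0.6  0.1 -0.7]
215 215 [  9.6 -25.3 -35.1] worldz 46.2
220 214 [ 10.1 -22.2 -34.8] worldz 45.9
225 212 [  9.6 -19.7 -29.2] worldz 40.3
230 214 [  8.6 -16.5 -30.1] worldz 41.1
255 217 [ 11.9  -0.5 -45. ] worldz 56.1
260 218 [ 12.3   2.3 -47.8] worldz 58.9
265 216 [ 12.    5.3 -43.5] worldz 54.6
285 214 [  8.5  18.4 -29.6] worldz 40.6
290 212 [ 10.1  21.4 -30.6] worldz 41.6
295 214 [  9.9  24.2 -33.7] worldz 44.7
1384 ((-0.08765792846679688, 1.4190318584442139), (9.40715503692627, 56.976470947265625), 89.34595489501953) [[-26.6  -3.  -48.3]
 [ 28.    6.3 -40.9]]
```

{"method": "arm_command", "body": {
  "plan": [
    [-1,0,0,0,0],
    [-1,0,0,0,0],
    [-1,0,0,0,0],
    [-1,0,0,0,0]
  ],
  "newtons": 40
}}

```text
clock: 8.4
eef_pos: [624.3, -4.8, 13.1]
eef_rot: [3.142, 0.0, 2.91]
wrist_force: [-0.0, -0.9, 1.2]
finger_gap: 8.4
finger_force: 40.0
```

{"method": "arm_command", "body": {
  "plan": [
    [-1,0,0,-0.03,0],
    [-1,0,0,-0.05,0],
    [-1,0,0,-0.055,0],
    [-1,0,0,-0.055,0],
    [-1,0.0291,0.0384,0,0],
    [-1,0.0291,0.0384,0,0],
    [-1,0.0291,0.0384,0,0],
    [-1,0.0291,0.0384,0,0],
    [-1,0.0291,0.0384,0,0],
    [-1,0.0291,0.0384,0,0],
    [-1,0.0291,0.0384,0,0],
    [-1,0,0,0,0.185],
    [-1,0,0,0,0.185],
    [-1,0,0,0,0.185],
    [-1,0,0,0,0.185],
    [-1,0,0,0,0.184],
    [-1,0,0,0,0.184],
    [-1,0,0,0,0],
    [-1,0,0,0,0]
  ]
}}

```text
clock: 10.78
eef_pos: [487.5, 303.6, 202.7]
eef_rot: [-3.141, 0.0, 1.806]
wrist_force: [0.2, -0.1, -1.6]
finger_gap: 8.6
finger_force: 40.0
```

```bash
cat > slot.py <<'E'
from h import *
s,c,P,T=look(); np.savez("ws.npz",**c); Q=(P-s["eef_pos"])@T; z=c["z_map"]; Z=P[...,2]
kn=(abs(Q[...,1])<8)&(abs(Q[...,0])<50)&(Q[...,2]>-52)&(Q[...,2]<5)&(z<215)
q=Q[kn]; e=q[:,2]<-38
print("knife",kn.sum(),"top z",np.percentile(q[:,2],2).round(1),"x all",np.percentile(q[:,0],[0.5,99.5]).round(1),"rect",cv2.minAreaRect(q[e][:,:2].astype(np.float32)) if e.sum()>5 else None)
m=(abs(Z-152)<4)&(abs(Q[...,1])<22)&(abs(Q[...,0])<45); q=Q[m]
if m.sum()>20:
    L=q[q[:,1]<0];Rr=q[q[:,1]>0]
    print("ridges n",len(L),len(Rr),"y",np.median(L[:,1]).round(2),np.median(Rr[:,1]).round(2),"inner",np.percentile(L[:,1],95).round(1),np.percentile(Rr[:,1],5).round(1))
    for g in(L,Rr): print(" slope",np.polyfit(g[:,0],g[:,1],1).round(4),"x",np.percentile(g[:,0],[1,99]).round(1))
fl=(abs(Z-125)<4)&(abs(Q[...,1])<5)&(abs(Q[...,0])<60); q=Q[fl]; print("floor",fl.sum(),np.percentile(q[:,0],[1,99]).round(1) if len(q) else "",np.percentile(q[:,1],[1,50,99]).round(1) if len(q) else "")
fin=(z<195)&(z>100)&(abs(Q[...,0]-10)<2)&(abs(Q[...,1])<40); y=Q[fin][:,1]; print("finger outer mid",((y.min()+y.max())/2).round(2))
E
python3 slot.py
```

```text
10.775 [487.5 303.6 202.7] [-3.1413e+00  1.0000e-04  1.8061e+00] 8.589146275934585 [ 0.2 -0.1 -1.6]
knife 1733 top z -50.1 x all [-28.   29.5] rect ((0.22874832153320312, 0.734034538269043), (15.980666160583496, 58.67668533325195), 85.79820251464844)
ridges n 403 424 y -8.89 10.01 inner -4.4 5.2
 slope [ 0.0498 -9.3139] x [-15.7  36.7]
 slope [-0.032  10.4278] x [-15.6  36.6]
floor 169 [15.6 39.9] [-4.  -0.   4.8]
finger outer mid 0.27
```

```bash
python3 - <<'E'
from h import *
c=dict(np.load("ws.npz")); P=fcloud(c); T=R.from_euler('xyz',[np.pi,0,1.804]).as_matrix(); Q=(P-np.array([487.7,303.6,202.7]))@T
m=(abs(Q[...,1]-.6)<3.5)&(P[...,2]>90)&(P[...,2]<175)
for e in np.arange(10,52,1.5):
    k=m&(Q[...,0]>=e)&(Q[...,0]<e+1.5)
    if k.any(): print(e,np.median(P[k][:,2]).round(0),end="; ")
E
```

```text
14.5 126.0; 16.0 125.0; 17.5 125.0; 19.0 126.0; 20.5 125.0; 22.0 125.0; 23.5 125.0; 25.0 125.0; 26.5 125.0; 31.0 144.0; 32.5 148.0; 34.0 151.0; 35.5 148.0; 37.0 123.0; 38.5 122.0; 40.0 118.0; 41.5 117.0; 43.0 117.0; 44.5 117.0; 46.0 117.0; 47.5 117.0; 49.0 118.0; 50.5 112.0;
```

{"method": "arm_command", "body": {
  "plan": [
    [-1,-0.001,0,0.02,0],
    [-1,0,0,0.02,0],
    [-1,0,0,0.008,0],
    [-1,0,0,0.004,0],
    [-1,0,0,0.004,0],
    [-1,0,0,0.004,0],
    [-1,0,0,0,0]
  ]
}}

```text
clock: 11.7
eef_pos: [487.8, 302.6, 142.7]
eef_rot: [-3.141, 0.0, 1.802]
wrist_force: [0.2, -0.4, -1.5]
finger_gap: 8.6
finger_force: 40.0
```

Inside the slot with no contact force. Continuing to home.

{"method": "arm_command", "body": {
  "plan": [
    [-1,0,0,0.004,0],
    [-1,0,0,0.004,0],
    [-1,0,0,0.003,0],
    [-1,0,0,0.002,0],
    [-1,0,0,0.001,0],
    [-1,0,0,0,0]
  ]
}}

```text
clock: 12.45
eef_pos: [487.9, 302.7, 128.8]
eef_rot: [3.142, 0.0, 1.802]
wrist_force: [-0.1, 0.0, -1.8]
finger_gap: 8.9
finger_force: 40.0
```

{"method": "arm_command", "body": {
  "plan": [
    [-1,0,0,0.001,0],
    [-1,0,0,0.001,0],
    [-1,0,0,0,0]
  ]
}}

```text
clock: 12.82
eef_pos: [488.2, 302.8, 128.0]
eef_rot: [3.14, -0.0, 1.802]
wrist_force: [-3.3, -0.2, 7.1]
finger_gap: 8.9
finger_force: 40.0
```

{"method": "arm_command", "body": {
  "plan": [
    [-0.3,0,0,0,0],
    [-0.3,0,0,0,0],
    [-0.3,0,0,0,0],
    [-0.3,0,0,-0.03,0],
    [-0.3,0,0,-0.04,0],
    [-0.3,0,0,0,0]
  ]
}}

```text
clock: 13.58
eef_pos: [488.9, 303.2, 199.8]
eef_rot: [3.137, -0.001, 1.802]
wrist_force: [0.5, -0.0, 0.3]
finger_gap: 32.7
finger_force: 0.0
```

```bash
cat > chk.py <<'E'
from h import *
s,c,P,T=look(); Q=(P-s["eef_pos"])@T; Z=P[...,2]
m=(abs(Q[...,1])<12)&(abs(Q[...,0])<60)&(Z>158)&(Z<182)
q=P[m]; print(m.sum(),"top z",np.percentile(q[:,2],[50,90,97,100]).round(1)); t=Q[m][q[:,2]>170]; print(cv2.minAreaRect(t[:,:2].astype(np.float32)),t.min(0),t.max(0))
b=[np.median(q[(Q[m][:,0]>e)&(Q[m][:,0]<e+8)&(abs(Q[m][:,1]-np.median(t[:,1]))<1.5),2]).round(1) for e in range(-28,28,8)]; print("along",b)
np.savez("wc.npz",**c)
E
python3 chk.py
```

```text
13.575 [488.9 303.2 199.8] [ 3.1367e+00 -1.3000e-03  1.8018e+00] 32.74696771822148 [ 0.5 -0.   0.3]
777 top z [171.4 173.5 174.1 174.9]
((-0.7297325134277344, -0.8656387329101562), (8.383800506591797, 59.71478271484375), 89.7171859741211) [-30.59142713  -5.01968524  24.89435572] [29.12806941  3.36803982 29.79376   ]
along [np.float64(173.2), np.float64(173.2), np.float64(173.2), np.float64(173.4), np.float64(173.3), np.float64(173.4), np.float64(173.3)]
```

Knife 1 is home: its top is level at 173.3 (173 expected). On to the knob.

{"method": "arm_command", "body": {
  "plan": [
    [-0.1,-0.0465,-0.0093,0,0],
    [0,-0.0465,-0.0093,0,0],
    [0,-0.0465,-0.0093,0,0],
    [0,0,0,0.02,0],
    [0,0,0,0.02,0],
    [0,0,0,0,0]
  ]
}}

```text
clock: 14.38
eef_pos: [491.5, 160.1, 154.8]
eef_rot: [-3.137, 0.0, 1.802]
wrist_force: [0.9, 0.1, 0.5]
finger_gap: 47.0
finger_force: 0.0
```

```bash
python3 - <<'E'
from h import *
s,c,P,T=look(); Q=(P-s["eef_pos"])@T; Z=P[...,2]; z=c["z_map"]
g=cv2.cvtColor(c["img"],cv2.COLOR_BGR2GRAY)
m=(abs(Q[...,1])<20)&(abs(Q[...,0])<45)&(Z>140)&(Z<172)
q=Q[m];w=P[m]; t=w[:,2]>158
for e in range(-30,40,3):
    k=(q[:,0]>=e)&(q[:,0]<e+3)
    if k.sum()>3: print(e,k.sum(),"zmax",np.percentile(w[k,2],95).round(1),"y",np.percentile(q[k,1],[2,98]).round(1),"gray",np.median(g[m][k]))
E
```

```text
14.375 [491.5 160.1 154.8] [-3.1375e+00  1.0000e-04  1.8016e+00] 47.04510774615444 [0.9 0.1 0.5]
-15 22 zmax 164.6 y [-8.5 13.4] gray 57.5
-12 124 zmax 165.6 y [-9.2 15.3] gray 29.0
-9 137 zmax 165.9 y [-9.5 15.1] gray 28.0
-6 133 zmax 165.8 y [-9.  15.6] gray 28.0
-3 140 zmax 165.8 y [-9.5 15.6] gray 28.0
0 135 zmax 165.9 y [-8.9 15.5] gray 28.0
3 140 zmax 166.0 y [-8.8 14.7] gray 28.0
6 141 zmax 166.0 y [-9.3 15.3] gray 29.0
9 161 zmax 165.8 y [-9.2 15.3] gray 28.0
12 205 zmax 163.2 y [-7.8 13.7] gray 28.0
15 51 zmax 157.7 y [-1.4  7.3] gray 193.0
18 52 zmax 161.8 y [-5.7 11.6] gray 175.5
21 103 zmax 162.0 y [-5.7 11.5] gray 194.0
24 104 zmax 162.3 y [-5.7 11.5] gray 191.5
27 93 zmax 161.9 y [-5.7 11.4] gray 184.0
30 128 zmax 166.2 y [-9.5 18.5] gray 96.5
33 182 zmax 166.1 y [-9.4 18.7] gray 110.0
36 170 zmax 165.9 y [-9.6 18.9] gray 95.0
39 227 zmax 165.4 y [-8.8 18.4] gray 88.0
```

{"method": "arm_command", "body": {
  "plan": [
    [0,0,0.0021,0.012,0],
    [0,0,0,0.018,0],
    [0,0,0,0.019,0],
    [0,0,0,0,0],
    [-1,0,0,0,0],
    [-1,0,0,0,0],
    [-1,0,0,0,0]
  ],
  "newtons": 50
}}

```text
clock: 15.3
eef_pos: [494.8, 160.9, 108.4]
eef_rot: [3.141, 0.0, 1.802]
wrist_force: [-1.2, -1.0, 2.9]
finger_gap: 24.8
finger_force: 50.0
```

{"method": "arm_command", "body": {
  "plan": [
    [-1,-0.004,0,0,0],
    [-1,-0.004,0,0,0],
    [-1,-0.004,0,0,0],
    [-1,-0.0005,0,0,0],
    [-1,0,0,0,0]
  ]
}}

```text
clock: 15.92
eef_pos: [497.5, 149.8, 108.3]
eef_rot: [3.141, -0.002, 1.802]
wrist_force: [-3.2, 9.5, 4.2]
finger_gap: 24.8
finger_force: 50.0
```

```bash
cat > knob.py <<'E'
from h import *
s,c,P,T=look(); g=cv2.cvtColor(c["img"],cv2.COLOR_BGR2GRAY); Q=(P-s["eef_pos"])@T; Z=P[...,2]; A=P[...,0]*.9735+P[...,1]*.2288; B=-P[...,0]*.2288+P[...,1]*.9735
print("force stand x,y",(s["wrist_force"][:2]@np.array([[.9735,-.2288],[.2288,.9735]])).round(1),s["finger_force"])
at=s["eef_pos"][0]*.9735+s["eef_pos"][1]*.2288
m=(abs(A-at)<25)&(Z>140)&(Z<172)&(B>0)&(B<110)
w=P[m];b=B[m];a=A[m];gg=g[m]
for e in range(10,90,2):
    k=(b>=e)&(b<e+2)
    if k.sum()>3: print(e,k.sum(),np.percentile(w[k,2],95).round(0),np.percentile(a[k],[2,98]).round(1),np.median(gg[k]))
E
python3 knob.py
```

```text
15.925 [497.5 149.8 108.3] [ 3.1408e+00 -2.0000e-03  1.8019e+00] 24.79762540746508 [-3.2  9.5  4.2]
force stand x,y [-0.9 10. ] 49.97941732406616
18 44 166.0 [507.3 528.7] 58.0
20 120 166.0 [506.4 531.3] 25.0
22 140 166.0 [506.6 531.1] 23.0
24 132 166.0 [506.2 531.1] 23.0
26 144 166.0 [506.2 531.6] 23.0
28 152 167.0 [506.2 531.5] 23.0
30 159 167.0 [506.2 531.5] 23.0
32 150 167.0 [506.3 531.5] 22.0
34 157 167.0 [506.2 531.5] 22.0
36 160 167.0 [506.3 531.5] 23.0
38 163 168.0 [506.3 531.5] 23.0
40 371 171.0 [495.2 541.7] 36.0
42 750 170.0 [495.2 542.5] 128.0
44 403 165.0 [507.5 529.8] 21.0
46 52 158.0 [514.6 522.6] 168.5
48 48 158.0 [514.6 522.6] 171.0
50 53 158.0 [514.6 522.5] 170.0
52 53 158.0 [514.6 522.5] 171.0
54 51 159.0 [514.  522.5] 169.0
56 52 158.0 [514.  522.5] 170.5
58 59 158.0 [514.  522.5] 169.0
60 47 158.0 [514.  522.5] 169.0
62 53 162.0 [510.2 526.2] 162.0
64 115 162.0 [509.6 526.7] 174.0
66 112 162.0 [509.8 526.8] 191.0
68 116 162.0 [509.9 526.6] 234.0
70 123 162.0 [509.6 526.8] 171.0
72 66 163.0 [510.6 526.1] 165.5
74 183 166.0 [506.4 535.3] 86.0
76 203 166.0 [506.6 536.3] 74.0
78 213 166.0 [506.7 536.3] 77.0
80 203 166.0 [506.8 536.3] 80.0
82 303 166.0 [506.7 535.5] 88.0
84 91 163.0 [512.4 531.9] 88.0
88 283 172.0 [495.  538.7] 249.0
```

Pin drawn about 12 mm (spring force 10 N). Swing 60° along the arc.

{"method": "arm_command", "body": {
  "plan": [
    [-1,0,0.0051,-0.0026,0],
    [-1,0,0.0054,-0.0021,0],
    [-1,0,0.0056,-0.0015,0],
    [-1,0,0.0057,-0.0009,0],
    [-1,0,0.0057,-0.0003,0],
    [-1,0,0.0057,0.0003,0],
    [-1,0,0.0057,0.0009,0],
    [-1,0,0.0056,0.0015,0],
    [-1,0,0.0054,0.0021,0],
    [-1,0,0.0051,0.0026,0],
    [-1,0,0,0,0],
    [-1,0,0,0,0]
  ]
}}

```text
clock: 17.48
eef_pos: [551.4, 162.7, 108.1]
eef_rot: [3.14, -0.002, 1.802]
wrist_force: [0.8, 10.1, -0.3]
finger_gap: 24.7
finger_force: 50.0
```

```bash
python3 knob.py | awk 'NR<3||/^(24|30|36|44|48|52|56|60|66|70) /'
```

```text
17.475 [551.4 162.7 108.1] [ 3.1399e+00 -2.2000e-03  1.8020e+00] 24.737255663830076 [ 0.8 10.1 -0.3]
force stand x,y [3.1 9.7] 49.980695843696594
24 133 166.0 [561.5 586.5] 24.0
30 147 166.0 [561.5 586.9] 23.0
36 167 167.0 [561.6 586.8] 23.0
44 430 165.0 [563.2 585.6] 22.0
48 50 158.0 [569.9 578.5] 166.5
52 54 158.0 [569.9 578.5] 165.0
56 52 158.0 [570.  578.5] 167.0
60 53 157.0 [570.  578.4] 166.0
66 117 161.0 [565.8 582.6] 183.0
70 113 162.0 [565.6 582.8] 176.0
```

{"method": "arm_command", "body": {
  "plan": [
    [-1,0,-0.0006,0,0],
    [-1,0.003,0,0,0],
    [-1,0.003,0,0,0],
    [-1,0.003,0,0,0],
    [-1,0.003,0,0,0],
    [-1,0.0005,0,0,0],
    [-1,0,0,0,0]
  ]
}}

```text
clock: 18.4
eef_pos: [548.1, 173.7, 108.2]
eef_rot: [3.14, -0.001, 1.802]
wrist_force: [3.1, 5.5, 1.8]
finger_gap: 24.8
finger_force: 50.0
```

```bash
python3 knob.py | awk 'NR<3||/^(26|28|30|32|34|36|44|54|56|58|60|64|66|70) /'
```

```text
18.4 [548.1 173.7 108.2] [ 3.1401e+00 -7.0000e-04  1.8017e+00] 24.766475863771426 [3.1 5.5 1.8]
force stand x,y [4.3 4.7] 49.98439013957977
30 53 165.0 [562.  584.5] 68.0
32 134 166.0 [561.4 585.7] 26.0
34 130 166.0 [562.2 586.1] 24.0
36 139 166.0 [560.9 585.9] 25.0
44 150 167.0 [561.  586.2] 24.5
54 590 170.0 [550.5 596.8] 136.0
56 394 164.0 [562.9 584.9] 22.0
58 44 157.0 [569.9 577.9] 176.5
60 48 158.0 [569.8 577.9] 176.5
64 107 162.0 [565.4 582.3] 177.0
66 112 162.0 [564.9 582.2] 178.5
70 112 162.0 [565.  582.3] 175.0
```

{"method": "arm_command", "body": {
  "plan": [
    [-0.2,0,0,0,0],
    [0,0,0,0,0],
    [0,0,0,0,0],
    [0,0,0,-0.05,0],
    [0,0,0,-0.05,0],
    [0,0.05,-0.014,0,0],
    [0,0,0,0,0]
  ]
}}

```text
clock: 19.32
eef_pos: [521.5, 220.7, 208.3]
eef_rot: [3.141, -0.0, 1.804]
wrist_force: [0.2, -1.0, -0.1]
finger_gap: 46.9
finger_force: 0.0
```

```bash
python3 - <<'E'
from h import *
s,c,P,T=look(); g=cv2.cvtColor(c["img"],cv2.COLOR_BGR2GRAY); np.savez("w5.npz",**c)
Z=P[...,2]; A=P[...,0]*.9735+P[...,1]*.2288; B=-P[...,0]*.2288+P[...,1]*.9735
m=(Z>150)&(A>558)&(A<592)&(B>10)&(B<62)&(g<60); print("knob",m.sum(),np.percentile(A[m],[2,98]).round(1),np.percentile(B[m],[1,99]).round(1))
m=(abs(A-545)<15)&(abs(B-184)<26)&(Z>145); a,b,z=A[m],B[m],Z[m]
ctr=545
for it in range(3):
    k=(z>148.5)&(z<160); L=k&(a<ctr);Rr=k&(a>ctr); ctr=(np.median(a[L])+np.median(a[Rr]))/2
print("slot b ridges",np.median(a[L]).round(2),np.median(a[Rr]).round(2),ctr.round(2),"z",np.median(z[L]).round(1),np.median(z[Rr]).round(1),"slope",np.polyfit(b[L],a[L],1)[0].round(4),np.polyfit(b[Rr],a[Rr],1)[0].round(4))
f=(abs(A-ctr)<4)&(abs(B-184)<25); print("floor",np.median(Z[f]).round(1))
# installed knife at 60deg
k=(A>570)&(A<620)&(abs(B-184)<40)&(Z>115)&(Z<150); print("k1",k.sum(),np.percentile(A[k],[50,99]).round(1),np.percentile(Z[k],[99]).round(1), np.percentile(B[k],[1,99]).round(1))
cv2.imwrite("pics/w5.png",c["img"])
E
```

```text
19.325 [521.5 220.7 208.3] [ 3.1411e+00 -2.0000e-04  1.8044e+00] 46.86683369655782 [ 0.2 -1.  -0.1]
knob 616 [562.3 585.3] [32.6 56.8]
slot b ridges 535.89 555.08 545.49 z 152.1 152.0 slope -0.0069 -0.0102
floor 125.0
k1 2626 [586.7 605.3] [140.6] [148.1 219.8]
```

View pics/w5.png

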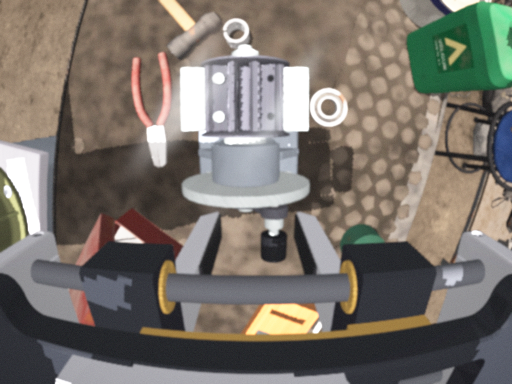

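Picture: the second slot is straight up at (245,95), knife 1 is on the far side at (297,98), and the knob is at (274,245) on the far side. I'll compare pin depth with the starting view using the same mask.

```bash
python3 - <<'E'
from h import *
for f,a0,a1 in(("w1",503,536),("w5",558,592)):
    c=dict(np.load(f+".npz")); P=fcloud(c); g=cv2.cvtColor(c["img"],cv2.COLOR_BGR2GRAY)
    Z=P[...,2]; A=P[...,0]*.9735+P[...,1]*.2288; B=-P[...,0]*.2288+P[...,1]*.9735
    ac=(a0+a1)/2
    m=(Z>161)&(abs(A-ac)<8)&(B>10)&(B<60); print(f,"knob top",m.sum(),np.percentile(B[m],[1,50,99]).round(1),"A",np.percentile(A[m],[1,99]).round(1))
    m=(Z>168)&(abs(A-545)<20)&(B>70)&(B<110); print("  plate top B",np.percentile(B[m],[2,50,98]).round(1))
E
```

```text
w1 knob top 222 [31.2 44.3 56.6] A [511.7 526.9]
  plate top B [88.1 93.3 97.7]
w5 knob top 419 [31.1 45.3 56.6] A [567.6 582.7]
  plate top B [ 88.5 103.8 108.6]
```

The knob sits at the same depth as at the start, so the pin is fully in. Fetch the second knife.

{"method": "arm_command", "body": {
  "plan": [
    [-0.1,-0.0483,0.0042,0,0],
    [-0.3,-0.0483,0.0042,0,0],
    [-0.3,-0.0483,0.0042,0,0],
    [-0.3,-0.0483,0.0042,0,0],
    [-0.3,-0.0483,0.0042,0,0],
    [-0.3,-0.0483,0.0042,0,0],
    [-0.3,0,0,0.02,-0.185],
    [-0.3,0,0,0.02,-0.185],
    [-0.3,0,0,0.02,-0.185],
    [-0.3,0,0,0.02,-0.185],
    [-0.3,0,0,0.02,-0.184],
    [-0.3,0,0,0.02,-0.184],
    [-0.3,0,0,0,0],
    [-0.3,0,0,0,0]
  ]
}}

```text
clock: 21.12
eef_pos: [613.7, -58.0, 88.5]
eef_rot: [-3.142, 0.001, 2.905]
wrist_force: [0.0, 0.1, 0.7]
finger_gap: 32.7
finger_force: 0.0
```

```bash
python3 - <<'E'
from h import *
s,c,P,T=look(); Q=(P-s["eef_pos"])@T
Z=P[...,2]
m=(Z>48)&(Z<66)&(abs(Q[...,1])<16)&(Q[...,0]>-45)&(Q[...,0]<45)
q=Q[m]; print(m.sum(),cv2.minAreaRect(q[:,:2].astype(np.float32)),np.percentile(P[m][:,2],[50,95]),np.percentile(q,[1,99],axis=0).round(1))
E
```

```text
21.125 [613.7 -58.   88.5] [-3.1416e+00  6.0000e-04  2.9051e+00] 32.70430523981792 [0.  0.1 0.7]
769 ((0.24016952514648438, 3.587627649307251), (9.241786003112793, 59.490020751953125), 89.47869873046875) [56.21939605 58.94807868] [[-28.7  -1.2  29. ]
 [ 29.9   8.4  36.4]]
```

{"method": "arm_command", "body": {
  "plan": [
    [-0.3,0.0003,0.0027,0,-0.005],
    [-0.3,0,0,0.03,0],
    [-0.3,0,0,0.03,0],
    [-0.3,0,0,0.0155,0],
    [-0.3,0,0,0,0],
    [-1,0,0,0,0],
    [-1,0,0,0,0],
    [-1,0,0,0,0],
    [-1,0,0,0,0]
  ],
  "newtons": 40
}}

```text
clock: 22.3
eef_pos: [614.2, -54.8, 13.1]
eef_rot: [3.141, 0.001, 2.915]
wrist_force: [-1.1, 0.1, 5.3]
finger_gap: 8.7
finger_force: 40.0
```

{"method": "arm_command", "body": {
  "plan": [
    [-1,0,0,-0.03,0],
    [-1,0,0,-0.05,0],
    [-1,0,0,-0.055,0],
    [-1,0,0,-0.055,0],
    [-1,0.0255,0.0399,0,0],
    [-1,0.0255,0.0399,0,0],
    [-1,0.0255,0.0399,0,0],
    [-1,0.0255,0.0399,0,0],
    [-1,0.0255,0.0399,0,0],
    [-1,0.0255,0.0399,0,0],
    [-1,0.0255,0.0399,0,0],
    [-1,0.0255,0.0399,0,0],
    [-1,0,0,0,0.185],
    [-1,0,0,0,0.185],
    [-1,0,0,0,0.185],
    [-1,0,0,0,0.185],
    [-1,0,0,0,0.185],
    [-1,0,0,0,0.185],
    [-1,0,0,0,0],
    [-1,0,0,0,0]
  ]
}}

```text
clock: 24.8
eef_pos: [486.7, 302.1, 202.2]
eef_rot: [-3.141, 0.0, 1.809]
wrist_force: [-1.0, 0.2, -1.6]
finger_gap: 8.4
finger_force: 40.0
```

```bash
python3 slot.py; python3 - <<'E'
from h import *
s=manip.read_state()
c=dict(np.load("ws.npz")); P=fcloud(c); T=R.from_euler('xyz',s["eef_rot"]).as_matrix(); Q=(P-s["eef_pos"])@T
m=(abs(Q[...,1]-.6)<3.5)&(P[...,2]>90)&(P[...,2]<175)
for e in np.arange(22,40,1.5):
    k=m&(Q[...,0]>=e)&(Q[...,0]<e+1.5)
    if k.any(): print(e,np.median(P[k][:,2]).round(0),end="; ")
E
```

```text
24.8 [486.7 302.1 202.2] [-3.1413e+00  1.0000e-04  1.8090e+00] 8.402688044290532 [-1.   0.2 -1.6]
knife 1746 top z -50.2 x all [-27.6  30.2] rect ((0.7751808166503906, -0.8137798309326172), (59.4121208190918, 15.921951293945312), 4.884425640106201)
ridges n 325 489 y -7.97 11.63 inner -2.7 6.1
 slope [ 0.0513 -8.2362] x [-15.4  38.3]
 slope [-0.046  12.1067] x [-15.5  38.4]
floor 154 [15.7 40.9] [-4.   0.9  4.8]
finger outer mid 0.36
22.0 126.0; 23.5 126.0; 25.0 125.0; 26.5 125.0; 28.0 125.0; 29.5 126.0; 31.0 145.0; 32.5 145.0; 34.0 148.0; 35.5 151.0; 37.0 141.0; 38.5 122.0;
```

{"method": "arm_command", "body": {
  "plan": [
    [-1,-0.0002,0.0012,0.02,0.005],
    [-1,0,0,0.02,0],
    [-1,0,0,0.008,0],
    [-1,0,0,0.004,0],
    [-1,0,0,0.004,0],
    [-1,0,0,0.004,0],
    [-1,0,0,0,0]
  ]
}}

```text
clock: 25.72
eef_pos: [488.3, 302.2, 142.3]
eef_rot: [3.141, -0.0, 1.8]
wrist_force: [3.1, 1.4, -2.5]
finger_gap: 8.4
finger_force: 40.0
```

{"method": "arm_command", "body": {
  "plan": [
    [-1,0,0,0.004,0],
    [-1,0,0,0.004,0],
    [-1,0,0,0.003,0],
    [-1,0,0,0.002,0],
    [-1,0,0,0.001,0],
    [-1,0,0,0.001,0],
    [-1,0,0,0,0]
  ]
}}

```text
clock: 26.6
eef_pos: [488.1, 302.2, 128.0]
eef_rot: [3.141, -0.0, 1.8]
wrist_force: [3.2, -0.1, 5.9]
finger_gap: 8.1
finger_force: 40.0
```

Contact at the same height as before. Release, lift and check.

{"method": "arm_command", "body": {
  "plan": [
    [-0.3,0,0,0,0],
    [-0.3,0,0,0,0],
    [-0.3,0,0,0,0],
    [-0.3,0,0,-0.03,0],
    [-0.3,0,0,-0.04,0],
    [-0.3,0,0,0,0]
  ]
}}

```text
clock: 27.35
eef_pos: [488.8, 302.8, 200.2]
eef_rot: [3.137, -0.001, 1.8]
wrist_force: [0.5, 0.2, 0.2]
finger_gap: 33.2
finger_force: 0.0
```

```bash
python3 chk.py; python3 - <<'E'
from h import *
c=dict(np.load("wc.npz")); P=fcloud(c); Z=P[...,2]; A=P[...,0]*.9735+P[...,1]*.2288; B=-P[...,0]*.2288+P[...,1]*.9735
m=(Z>161)&(abs(A-575)<8)&(B>10)&(B<60); print("knob",m.sum(),np.percentile(B[m],[1,99]).round(1) if m.any() else "")
E
```

```text
27.35 [488.8 302.8 200.2] [ 3.1371e+00 -1.3000e-03  1.7998e+00] 33.18745479503796 [0.5 0.2 0.2]
766 top z [171.3 173.6 174.1 174.9]
((-0.12426567077636719, -0.7928352355957031), (8.305150985717773, 59.05045700073242), 89.6937484741211) [-29.65445983  -4.96521325  25.31712179] [29.40546788  3.47309459 30.20627918]
along [np.float64(173.0), np.float64(173.1), np.float64(173.1), np.float64(173.5), np.float64(173.4), np.float64(173.3), np.float64(173.5)]
knob 267 [34. 57.]
```

{"method": "arm_command", "body": {
  "plan": [
    [-0.3,0,0,-0.05,0],
    [-0.3,0,0,-0.05,0],
    [-0.3,0,0,0,0]
  ]
}}

```text
clock: 27.78
eef_pos: [488.6, 302.6, 299.8]
eef_rot: [3.137, -0.001, 1.8]
wrist_force: [0.5, -0.0, -0.5]
finger_gap: 32.8
finger_force: 0.0
```

```bash
python3 - <<'E'
from h import *
s,c,P,T=look(); Z=P[...,2]; A=P[...,0]*.9735+P[...,1]*.2288; B=-P[...,0]*.2288+P[...,1]*.9735
k=(A>570)&(A<620)&(abs(B-184)<40)&(Z>115)&(Z<150); print("k1",np.percentile(A[k],99).round(1),np.percentile(Z[k],99).round(1))
m=(Z>161)&(abs(A-575)<8)&(B>10)&(B<60); print("knob",m.sum(),np.percentile(B[m],[1,99]).round(1) if m.any() else "")
print(ticket.sign_off())
E
```

```text
27.775 [488.6 302.6 299.8] [ 3.1373e+00 -1.2000e-03  1.7998e+00] 32.80739877074228 [ 0.5 -0.  -0.5]
k1 605.3 140.9
knob 76 [49.  57.5]
the job is handed in; nothing more can be done
None
```

The job is handed in at 27.8 s: both full-height knives measured home in their slots, the crank is one hole on with the pin fully in, and I never touched the worn knife or the other things on the bench.

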